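# Set up the stockpot for steaming

## Task

Set the stockpot up for steaming, in this order: stand the steel rack on its feet in the middle of the pot's floor, set the blue bowl upright in the middle of the rack, lay the small knobbed cover flat and centred on the bowl, and last close the pot with its big domed lid, sitting flat and centred on the rim. Set each thing down gently rather than letting it drop, leave the pot standing where it is, and do not disturb the grinder or the spoon.

Things in the scene. Friction and masses are not known exactly. Their poses are not given: they have to be found in the camera images.
- pot: Low aluminium stockpot, open, loose, 1.2 kg: 220 mm outside diameter, 88 mm high, wall 4 mm (inside radius 106 mm), floor 5 mm thick. Two small steel loop handles on its sides, at its own +x and -x, reach 137 mm from the axis at 68 mm height. Origin: centre of its underside; z up. It stands on the left or on the right.
- lid: Big aluminium domed pot lid, 0.40 kg, lying rim down: flat flange 5 mm thick, 236 mm diameter (inside radius 94 mm, hollow under the dome), flat top 50 mm above its underside; on it a black cylindrical knob, 32 mm diameter, 28 mm high (top at 78 mm). Origin: centre of its underside; z up. The flange rests on the pot's rim (origin 88 mm above the pot's), some 8 mm clear of the stacked cover.
- rack: Steel steam rack, 0.20 kg: flat ring of 60 mm outer and 40 mm inner radius, 10 mm thick, on four 10 mm thick legs under the ring (50 mm from the axis); 40 mm high in all. Can be pinched across the ring's 20 mm width, from above, one finger inside the hole, anywhere around. Origin: centre of its underside at the feet; z up.
- bowl: Blue melamine bowl, 0.18 kg: 116 mm outside diameter at the rim, 42 mm high, nearly upright wall 8 mm thick, flat foot of 48 mm radius, inner floor 8 mm up. Can be pinched by the wall at the rim from above (wall middle 54 mm from the axis), anywhere around. Origin: centre of its underside; z up.
- cover: Small steel bowl cover, 0.15 kg: flat disc of 124 mm diameter, 5 mm thick, flat underneath, with a black cylindrical knob in the middle, 24 mm diameter and 24 mm high (top at 29 mm). Origin: centre of its underside; z up.
- grinder: Bystander: turned dark wooden pepper grinder standing upright, 52 mm diameter, 130 mm high, loose, among the task's things. Origin: centre of its underside.
- spoon: Bystander: steel tasting spoon lying flat roughly along x, 170 mm long, loose, in the middle of the worktop. Origin: near the middle of its length, on its underside.
Mind the look-alikes: they are no part of the job. What is shaped like the bowl but turquoise or yellow is not meant.

How it is judged:
By the outcome, as a careful person would: the job done as asked, in the order asked, and still so for the second after the job is handed in, with the robot touching nothing.
It also fails if it takes over 128 s, if anything falls off the work surface, if the arm or the gripper's body presses on something with over 40 N, if the wrist force passes 120 N, or if a joint passes its speed limit or range.

## Robot

A 7-joint arm with a two-finger parallel gripper is mounted at the origin on the work surface. World frame = base frame: x ahead of the robot, y to its left, z up, the work surface at z = 0. Lengths are in mm, angles in rad, forces in N, time in s.
With the tool pointing down it reaches from about 400 to 875 mm from the base axis. Payload 6.5 kg.
Tool frame: the origin (TCP) lies at the very end of the fingers, on their centre line; the grasp point (between the pads) lies 19 mm behind it; z points along the fingers, y is the direction in which the jaws open and shut (so a half turn about z gives the same grasp; the last joint's range is limited). The gripper opens to 88 mm and grips with 3 to 60 N. Pads are 18 mm wide; open, the fingers measure 123 mm over their backs; the gripper's body (75 mm by 187 mm) begins 45 mm behind the grasp point.
Start: joints at [-0.066, 0.536, -0.004, 1.538, 0.003, 1.067, -0.071], TCP at [649.992, 0, 238.716] pointing down, gripper open.
Joint ranges: [-2.7, 2.7], [-0.37, 2.16], [-1.27, 1.26], [0.24, 2.4], [-1.31, 4.45], [0.19, 1.91], [-2.76, 2.76]. Speed limits (rad/s): [2.39, 2.39, 3.14, 3.14, 3.14, 3.14, 3.14].

## Interface

Orientations are given as a rotation vector (axis times angle).
In Python, from rig import env gives the robot as it stands.
- The arm moves only by the tool jog_arm, never from a script. Its argument "steps" is a list of rows, each a list of 6 numbers: the shift along the tool's x, y, z normalised to -1 to 1, where 1 is 30 mm, then the turn, a rotation vector about the tool's x, y, z normalised to -1 to 1, where 1 is 6 degrees. A call has 1 to 20 rows; each row shifts and turns the pose as measured when the row begins, along the tool's axes as they then stand; what a row does not reach is not made up. A row lasts 1/10 s, in which the tool goes at most 50 mm and 8.59 degrees, less where a joint would pass 70% of its speed; a pose out of reach is approached as far as the arm can. A call with a number of a shift or a turn outside -1 to 1 is refused whole. A call with a gripper value outside its range is refused whole. "claw" is the opening, from 0 (shut) to 1 (fully open), set as the call begins (left out, the last holds). The fingers move at their own pace and stop on an object; "force" is the grip in N (left out, the last holds). Time passes only in rows, so rows that do not move let the fingers close. It gives the time, the measured TCP pose, the force and the opening at its end, in the units of the state.
- env.observe(): the state, without advancing time (a new reading comes with each control period).
- env.get_image(name): name is "scene" or "side" or "wrist"; returns (picture, depth): 384x512x3 uint8, red, green, blue; 384x512 float32, mm along the optical axis (not along the pixel's ray), 0 where there is no reading.
- env.camera_info(name): a dict with "fx", "fy", "cx", "cy" (pixels), "T" (4x4, takes a point from camera to world coordinates); the wrist camera has in their place "T_tool_cam" (4x4, takes a point from camera to tool coordinates, whose origin is the TCP and whose axes are the flange's). Camera axes: x right, y up, looking along -z (the intrinsics and any distortion apply to the point x, -y, -z); pixel columns grow to the right and rows downward; lengths in mm; the calibration is good to about 2 mm. A picture is of the moment at which its call begins: read the wrist's pose just before it. camera_info takes no time and is no camera call.
- env.job_done(): hands the job in, once; it reports no verdict.
Trained networks look in the newest picture that a camera, given by its name, has taken for a name from the list of things; names that differ only in an ending like _2 or _b are one class to them, and where a whole thing is asked for, a point or a joint stands for the part that bears it (a point fixed in the world has none). Each returns a list of dicts, best first, with "conf" (0 to 1); they miss things now and then, are a little off and sometimes report something else, mostly with a low value. They report only what shows in the picture. A call takes as long as a camera call. They do not tell look-alikes from the thing itself.
- env.look_for(thing, camera): "xy" ([column, row] in pixels, amid what is visible of it).
- env.place_of(thing, camera): "xy" ([column, row] in pixels: a listed point, or the origin of a listed thing).
The state is a dict: "clock": time; "qpos": joint angles; "joint_vel": joint speeds; "effort": joint torques, N m; "eef_pos": TCP position; "ee_rot": TCP orientation; "wrist_force": force on the tool from outside, world axes, zero at the start; "moment": the same for the moment, N m; "opening": opening from 0.0 (shut) to 1.0 (fully open).
Only numpy, scipy, OpenCV 4.12 (cv2) and the standard library are available. Lean on these libraries where they do the work, as an engineer would, in place of code of your own. Each camera call takes 0.05 s, during which the arm holds its last target. There are 200 camera calls.

## Working session

There is one attempt and no reset: what is moved stays moved. The work goes in short steps, Python scripts to look and compute and a tool call to move; the robot and the scene stay as the last step left them, time stands still between calls to the robot, and variables do not carry over. Pictures are saved under pics/ and viewed, about 12 in all and at most 16, crops included, and the job is handed in when it is done.

Besides the shell and the picture viewer there is one more tool, called after "Emit:" as name([rows], argument=value, ...), one row to a line, values as JSON. jog_arm: Moves the arm, as the interface text tells. Its arguments: {"type":"object","properties":{"steps":{"type":"array"},"claw":{"type":"number"},"force":{"type":"number"}},"required":["steps"]}

```bash
ls; mkdir -p pics
cat > h.py <<'E'
import numpy as np, cv2
from rig import env
from scipy.spatial.transform import Rotation as R
def snap(cam):
    s=env.observe(); im,d=env.get_image(cam); ci=env.camera_info(cam)
    if 'T' in ci: T=np.array(ci['T'])
    else:
        W=np.eye(4); W[:3,:3]=R.from_rotvec(s['ee_rot']).as_matrix(); W[:3,3]=s['eef_pos']; T=W@np.array(ci['T_tool_cam'])
    return im,d,ci,T
def cloud(d,ci,T):
    v,u=np.mgrid[:d.shape[0],:d.shape[1]]
    P=np.stack([(u-ci['cx'])/ci['fx']*d,-(v-ci['cy'])/ci['fy']*d,-d],-1)
    W=P@T[:3,:3].T+T[:3,3]; W[d<=0]=np.nan
    return W
def save(n,im): cv2.imwrite('pics/'+n+'.png',cv2.cvtColor(im,cv2.COLOR_RGB2BGR))
def circ(p):
    A=np.c_[2*p,np.ones(len(p))]; s=np.linalg.lstsq(A,(p**2).sum(1),rcond=None)[0]
    return s[:2],np.sqrt(s[2]+s[:2]@s[:2])
E
python3 - <<'E'
from h import *
print(env.observe())
for c in ('scene','side','wrist'):
    im,d,ci,T=snap(c); save(c+'0',im); np.savez(c+'0.npz',im=im,W=cloud(d,ci,T))
    print(c,{k:v for k,v in ci.items()},T.round(2).tolist())
    for t in 'pot lid rack bowl cover grinder spoon'.split():
        W=cloud(d,ci,T)
        print(t,[(np.round(q['xy']).tolist(),round(q['conf'],2),W[min(383,int(q['xy'][1])),min(511,int(q['xy'][0]))].round().tolist()) for q in env.place_of(t,c)[:3]])
a=[cv2.imread(f'pics/{c}0.png') for c in('scene','side')]
cv2.imwrite('pics/both.png',cv2.vconcat(a)[:,:])
E
```

```text
pics
{'clock': 0.0, 'qpos': array([-0.06619297,  0.53717204, -0.00443834,  1.53885818,  0.00261207,
        1.06732364, -0.07117938]), 'joint_vel': array([ 1.82328107e-03, -9.32382804e-04,  1.01677910e-03, -5.23365959e-04,
        2.44788412e-04,  9.35527583e-06, -2.40988102e-03]), 'effort': array([-1.69933578e-04, -5.70981932e+01,  9.90184285e-01, -2.51597965e+01,
       -5.62433247e-02,  1.80829730e-02,  2.02785413e-04]), 'eef_pos': array([ 6.49379398e+02, -2.58427588e-02,  2.37841122e+02]), 'ee_rot': array([-2.22053461e+00, -2.22073686e+00,  2.09788192e-03]), 'wrist_force': array([-0.74747517,  0.12526525, -0.68116364]), 'moment': array([ 0.0191161 , -0.01004604,  0.06596138]), 'opening': 0.9963572474430266}
scene {'fx': 421.1424771300553, 'fy': 421.1424771300553, 'cx': 256.8362971404854, 'cy': 194.57342841953627, 'T': array([[-7.81171673e-01, -5.41029344e-01,  3.11541435e-01,
         7.87553584e+02],
       [ 6.24312720e-01, -6.75270620e-01,  3.92738103e-01,
         4.10526191e+02],
       [-2.10805978e-03,  5.01295162e-01,  8.65273781e-01,
         9.23584627e+02],
       [ 0.
[... 1800 characters left out ...]
04,  9.47964249e-01,  3.18376410e-01,
         8.31882182e+01],
       [ 9.99999849e-01, -3.91693556e-04, -3.85573106e-04,
        -3.46169353e-01],
       [-2.40803532e-04,  3.18376553e-01, -9.47964299e-01,
        -1.45590158e+02],
       [ 0.00000000e+00,  0.00000000e+00,  0.00000000e+00,
         1.00000000e+00]])} [[1.0, -0.0, -0.0, 649.65], [0.0, 0.95, 0.32, 83.2], [0.0, -0.32, 0.95, 384.33], [0.0, 0.0, 0.0, 1.0]]
pot [([162.0, 378.0], 0.92, [527.0, -282.0, 84.0])]
lid []
rack []
bowl [([22.0, 100.0], 0.78, [368.0, 77.0, 8.0]), ([19.0, 274.0], 0.76, [582.0, 34.0, 311.0])]
cover [([260.0, 235.0], 0.95, [659.0, -100.0, 18.0])]
grinder []
spoon [([184.0, 163.0], 0.62, [561.0, 0.0, 14.0])]
```

View pics/both.png

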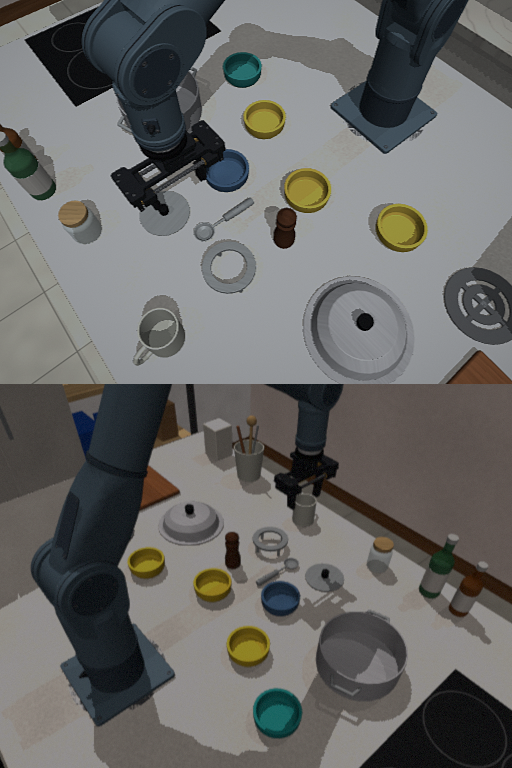

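Pot is at side (361,270), the blue bowl at side (281,214) and scene (228,170). Look-alikes are yellow at scene (264,119), (307,189), (401,226) and turquoise at (243,69). The rack is at scene (229,265), cover at (165,212), lid at (358,330), grinder at (285,228) and spoon at (224,220). Next I measure from depth.

```bash
cat > m.py <<'E'
from h import *
def ring(W,c,r,zlo,zhi):
    m=(np.hypot(W[...,0]-c[0],W[...,1]-c[1])<r)&(W[...,2]>zlo)&(W[...,2]<zhi)
    return W[m]
def fitR(p,guess,rad):
    # outer-edge circle of known radius: robust fit on hull points
    h=cv2.convexHull(p[:,:2].astype(np.float32))[:,0]
    from scipy.optimize import least_squares
    s=least_squares(lambda c:np.hypot(*(h-c).T)-rad,guess,loss='soft_l1',f_scale=1.5)
    return s.x.round(1),np.sqrt(np.mean(s.fun**2)).round(2),circ(h)
E
python3 - <<'E'
from m import *
for cam in('scene','side','wrist'):
    W=np.load(cam+'0.npz')['W']; print(cam)
    for n,g,r,z0,z1 in [('pot',(485,-290),110,80,95),('lid',(475,345),118,2,9),('rack',(625,95),60,4,50),('bowl',(490,-95),58,36,46),('cover',(668,-99),62,3,8),('knob',(668,-99),12,24,32),('lknob',(480,345),16,72,82)]:
        p=ring(W,g,r+ (35 if r>20 else 25),z0,z1)
        if len(p)<15: print(n,len(p)); continue
        q=np.percentile(p[:,2],[5,50,95]).round(1)
        print(n,len(p),q,np.median(p[:,:2],0).round(1),fitR(p,np.array(g,float),r))
im=np.load('scene0.npz')['im'][225:310,185:275]; im2=np.load('side0.npz')['im'][125:245,240:360]
save('crop1',np.hstack([cv2.resize(im,(400,400),interpolation=2),cv2.resize(im2,(400,400),interpolation=2)]))
E
```

```text
scene
pot 119 [81.3 86.6 89.9] [ 428.1 -306.8] (array([ 495.4, -387.4]), np.float64(1.2), (array([ 494.89424423, -385.67284816]), np.float64(108.38863576796734)))
lid 2494 [2.2 4.4 7.5] [503.2 363.9] (array([494.7, 372.8]), np.float64(37.44), (array([475.10774046, 346.09494293]), np.float64(151.42967107126785)))
rack 1385 [11.5 39.3 42.1] [631.9 110.6] (array([638.9,  96.7]), np.float64(28.5), (array([624.72546459,  91.43856413]), np.float64(86.3412266737065)))
bowl 295 [37.  41.1 43.9] [466.6 -76.1] (array([ 481.8, -101.5]), np.float64(2.43), (array([481.00518402, -99.89884757]), np.float64(56.574650558049406)))
cover 1340 [3.2 4.9 7.3] [663.2 -99.1] (array([661. , -85.1]), np.float64(29.86), (array([667.67681133, -93.49541668]), np.float64(90.97253283474952)))
knob 62 [24.8 28.2 31.4] [ 665.4 -108.1] (array([ 666.5, -110.5]), np.float64(0.87), (array([ 666.45519507, -109.74590284]), np.float64(11.138553199826914)))
lknob 79 [74.5 77.4 79.4] [492.6 377.3] (array([495.9, 386.8]), np.float64(4.68), (array([493.24220835, 379.07066945]), np.float64(10.937552754286113)))
side
pot 273 [80
[... 1173 characters left out ...]
93.78081429, -365.8764485 ]), np.float64(90.73913710392006)))
lid 0
rack 6295 [14.2 39.4 40.8] [628.  116.2] (array([630. , 110.5]), np.float64(22.2), (array([626.37992905,  84.31435685]), np.float64(77.28566044619576)))
bowl 1195 [37.2 41.1 42.5] [452.6 -73.4] (array([ 480.2, -101. ]), np.float64(0.41), (array([ 479.99566344, -100.7168529 ]), np.float64(57.61606699730821)))
cover 4969 [3.4 4.6 5.9] [ 663.1 -103.2] (array([ 663.9, -108.5]), np.float64(17.55), (array([656.64592246, -90.18011877]), np.float64(73.57018288667895)))
knob 224 [26.8 28.5 29.8] [ 664.2 -108.6] (array([ 664.4, -109.4]), np.float64(0.57), (array([ 664.32065785, -109.36007341]), np.float64(11.461824423677923)))
lknob 0
```

View pics/crop1.png

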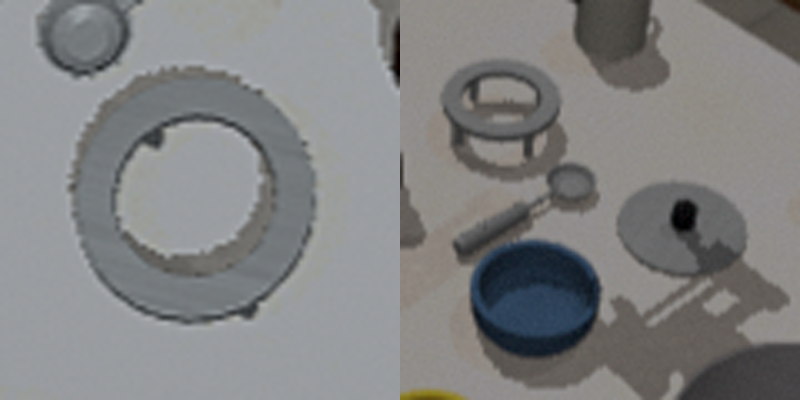

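Rack stands upright on its feet at about (629,110). The blue bowl is at (480,-101), the cover at (664,-110) and the pot at (494,-388). I'll move over the rack's +x side, away from the grinder, and refine from there.

Emit:
jog_arm([
  [0.9,0.3,0.3,0,0,0],
  [0.9,0.3,0.3,0,0,0],
  [0.9,0.3,0.3,0,0,0],
  [0.5,0,0.3,0,0,0],
  [0,0,0,0,0,0],
], claw=0.6, force=25)

```text
clock: 1.7
eef_pos: [678.2, 96.7, 201.7]
ee_rot: [2.224, 2.216, -0.0]
wrist_force: [-0.2, 0.5, -0.3]
opening: 0.601
```

```bash
cat >> m.py <<'E'
def big(W,zlo,zhi,g,r):
    m=((np.hypot(W[...,0]-g[0],W[...,1]-g[1])<r)&(W[...,2]>zlo)&(W[...,2]<zhi)).astype(np.uint8)
    n,l,s,_=cv2.connectedComponentsWithStats(m); k=1+np.argmax(s[1:,4]); return W[l==k]
E
python3 - <<'E'
from m import *
im,d,ci,T=snap('wrist'); W=cloud(d,ci,T); save('w1',im)
s=env.observe();print(s['eef_pos'].round(1),s['opening'],s['clock'])
p=big(W,32,46,(630,110),90);print('rack',len(p),p[:,2].mean(),fitR(p,np.array([630.,110]),60))
for cam in('scene','side'):
    W=np.load(cam+'0.npz')['W']
    p=big(W,30,46,(630,110),80);print('rack',cam,len(p),fitR(p,np.array([630.,110]),60))
    p=big(W,1.8,12,(493,378),150);print('lid',len(p),fitR(p,np.array([493.,378]),118))
    p=big(W,40,100,(493,378),50);print('lid top',len(p),fitR(p,np.array([493.,378]),60))
    p=big(W,50,145,(490,120),60);print('grinder',p.mean(0),p.max(0))
E
```

```text
[678.6  95.1 202.4] 0.599401708647214 1.75
rack 5599 39.33443329050828 (array([630.2, 112.3]), np.float64(0.56), (array([630.3313219 , 112.37685503]), np.float64(59.47888492484696)))
rack scene 1283 (array([632.3, 111.7]), np.float64(0.54), (array([632.21594595, 111.78432448]), np.float64(59.611950966479604)))
lid 2457 (array([495. , 384.9]), np.float64(2.08), (array([495.21863287, 384.4815226 ]), np.float64(118.7197161280144)))
lid top 1898 (array([494.4, 368. ]), np.float64(11.83), (array([493.01031066, 378.10453268]), np.float64(49.7088572868115)))
grinder [488.06235077 131.66597469 105.30087476] [504.40142427 147.44907428 131.73241067]
rack side 453 (array([629.7, 106.9]), np.float64(0.91), (array([629.73387015, 106.83636299]), np.float64(59.874431713278014)))
lid 413 (array([492.4, 380.3]), np.float64(2.81), (array([490.61644176, 378.33665184]), np.float64(115.80765327973856)))
lid top 398 (array([488.8, 389.4]), np.float64(11.02), (array([493.15400489, 378.55069685]), np.float64(49.204809636575895)))
grinder [472.62624937 112.53015911  95.64600158] [500.51712369 143.4066892  130.08430189]
```

Emit:
jog_arm([
  [0.55,0.05,0.5,0,0,0],
  [0,0,1,0,0,0],
  [0,0,1,0,0,0],
  [0,0,1,0,0,0],
  [0,0,1,0,0,0],
  [0,0,0.6,0,0,0],
  [0,0,0,0,0,0],
])

```text
clock: 2.45
eef_pos: [682.0, 106.7, 43.5]
ee_rot: [2.231, 2.2, 0.002]
wrist_force: [0.0, -0.6, 0.2]
opening: 0.597
```

Emit:
jog_arm([
  [0.18,-0.06,0.25,0,0,0],
  [0,0,0.25,0,0,0],
  [0,0,0,0,0,0],
])

```text
clock: 2.75
eef_pos: [681.2, 112.1, 28.9]
ee_rot: [2.232, 2.198, 0.005]
wrist_force: [-0.3, 0.0, -0.2]
opening: 0.601
```

Emit:
jog_arm([
  [0,0,0,0,0,0],
  [0,0,0,0,0,0],
  [0,0,0,0,0,0],
  [0,0,0,0,0,0],
  [0,0,0,0,0,0],
  [0,0,0,0,0,0],
], claw=0, force=30)

```text
clock: 3.35
eef_pos: [682.9, 112.4, 31.6]
ee_rot: [2.23, 2.196, 0.01]
wrist_force: [-0.6, 0.2, -1.4]
opening: 0.22
```

Emit:
jog_arm([
  [0,0,-0.3,0,0,0],
  [0,0,-0.7,0,0,0],
  [0,0,-1,0,0,0],
  [0,0,-1,0,0,0],
  [0,0,-1,0,0,0],
  [0,0,-1,0,0,0],
  [0,0,0,0,0,0],
])

```text
clock: 4.05
eef_pos: [679.6, 112.5, 188.0]
ee_rot: [2.232, 2.197, 0.006]
wrist_force: [1.4, 0.3, -1.5]
opening: 0.22
```

Emit:
jog_arm([
  [-0.5,-0.15,0,0,0,0],
  [-0.93,-0.25,0,0,0,0],
  [-0.93,-0.25,0,0,0,0],
  [-0.93,-0.25,0,0,0,0],
  [-0.93,-0.25,0,0,0,0],
  [-0.93,-0.25,0,0,0,0],
  [-0.93,-0.25,0,0,0,0],
  [-0.93,-0.25,0,0,0,0],
  [-0.93,-0.25,0,0,0,0],
  [-0.93,-0.25,0,0,0,0],
  [-0.93,-0.25,0,0,0,0],
  [-0.93,-0.25,0,0,0,0],
  [-0.93,-0.25,0,0,0,0],
  [-0.93,-0.25,0,0,0,0],
  [-0.93,-0.25,0,0,0,0],
  [-0.93,-0.25,0,0,0,0],
  [-0.6,-0.2,0,0,0,0],
  [0,0,0,0,0,0],
])

```text
clock: 5.85
eef_pos: [509.1, -370.2, 163.1]
ee_rot: [-2.235, -2.171, 0.046]
wrist_force: [0.9, -0.7, -2.2]
opening: 0.214
```

Run:
```python
from m import *
im,d,ci,T=snap('wrist'); W=cloud(d,ci,T); save('w2',im)
s=env.observe();print(s['eef_pos'].round(1),s['ee_rot'].round(3),s['opening'],s['clock'])
np.savez('w2.npz',W=W,im=im)
for g in [(80,95)]:
  p=ring(W,(494,-388),130,*g);print(len(p),p[:,2].mean(),fitR(p,np.array([494.,-388]),110))
  rr=np.hypot(p[:,0]-494,p[:,1]+388);p=p[rr<112];print(circ(p[:,:2]))
p=ring(W,(494,-388),90,-5,15);print(len(p),np.median(p[:,2]))
# held rack ring: top plane
e=s['eef_pos'];p=ring(W,(e[0]-50,e[1]),75,e[2]-10,e[2]+20);print('held',len(p),p.mean(0),fitR(p,e[:2]-[50,0],60))
```

```text
[ 509.8 -368.4  163. ] [-2.233 -2.172  0.045] 0.21422501412210287 5.9
3415 86.34791868192826 (array([ 492.9, -387.4]), np.float64(0.99), (array([ 493.09319126, -386.39358858]), np.float64(109.0447078278106)))
(array([ 493.19156603, -386.07263296]), np.float64(106.4834649231435))
13508 4.547754186517977
held 17215 [ 462.82568152 -344.2857514   173.34532188] (array([ 459.9, -367. ]), np.float64(4.1), (array([ 463.3444227 , -369.53526741]), np.float64(62.98110383475431)))
```

View pics/w2.png

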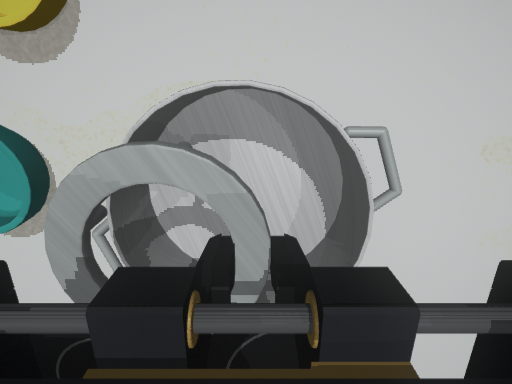

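```bash
cat > go.py <<'E'
from h import *
import sys
def plan(tx,ty,tz,yaw=0):
    s=env.observe(); M=R.from_rotvec(s['ee_rot'])
    Rt=R.from_euler('z',yaw)*R.from_matrix([[0,1,0],[1,0,0],[0,0,-1]])
    t=M.inv().apply(np.array([tx,ty,tz])-s['eef_pos'])/30
    r=np.degrees((M.inv()*Rt).as_rotvec())/6
    print('at',s['eef_pos'].round(1),'tilt',np.degrees(np.arccos(-M.as_matrix()[2,2])).round(2),'units',t.round(2),'turn',r.round(2),'F',s['wrist_force'].round(1),'op',round(s['opening'],3),'t',s['clock'])
if __name__=='__main__': plan(*map(float,sys.argv[1:]))
E
python3 go.py 543 -387 175
```

```text
at [ 509.8 -368.4  163. ] tilt 2.23 units [-0.59  1.11 -0.44] turn [-0.37  0.02 -0.27] F [ 0.   0.7 -2.4] op 0.214 t 5.9
```

Emit:
jog_arm([
  [-0.3,0.55,-0.22,-0.37,0,-0.27],
  [-0.3,0.55,-0.22,0,0,0],
  [0,0,0,0,0,0],
  [0,0,0,0,0,0],
])

```text
clock: 6.3
eef_pos: [542.5, -379.8, 171.7]
ee_rot: [-2.209, -2.223, -0.002]
wrist_force: [0.4, 1.0, -2.6]
opening: 0.217
```

```bash
python3 go.py 543 -387 175
cat > held.py <<'E'
from m import *
def held(dx,dy,rad,z0,z1,cam='wrist',name=None,margin=12):
    s=env.observe(); e=s['eef_pos']; im,d,ci,T=snap(cam); W=cloud(d,ci,T)
    if name: save(name,im)
    p=ring(W,(e[0]+dx,e[1]+dy),rad+margin,e[2]+z0,e[2]+z1)
    A=np.c_[p[:,:2]-e[:2],np.ones(len(p))]
    w=np.ones(len(p),bool)
    for _ in range(6):
        c=np.linalg.lstsq(A[w],p[w,2],rcond=None)[0]; w=abs(p[:,2]-A@c)<2.5
    print('plane tilt deg',np.degrees(c[:2]).round(2),'z at tcp',(c[2]-e[2]).round(1),w.sum())
    q=p[w]; f=fitR(q,e[:2]+[dx,dy],rad); print(e.round(1),'centre',f,'rel',(f[0]-e[:2]).round(1))
    return W,im
E
python3 -c "
from held import *
held(-50,0,60,2,18)"
```

```text
at [ 542.5 -379.8  171.7] tilt 0.44 units [-0.24  0.01 -0.11] turn [-0.04 -0.06  0.06] F [ 0.4  1.  -2.6] op 0.217 t 6.3
plane tilt deg [-0.36  1.35] z at tcp 8.0 15392
[ 542.5 -379.8  171.7] centre (array([ 493.1, -378.4]), np.float64(3.12), (array([ 495.24290376, -379.01877917]), np.float64(61.20096887249268))) rel [-49.4   1.4]
```

Emit:
jog_arm([
  [-0.27,0,0.3,0,0,0],
  [0,0,0.8,0,0,0],
  [0,0,0.8,0,0,0],
  [0,0,0.8,0,0,0],
  [0,0,0.6,0,0,0],
  [0,0,0.3,0,0,0],
  [0,0,0,0,0,0],
])

```text
clock: 7.05
eef_pos: [538.4, -385.5, 55.3]
ee_rot: [-2.203, -2.222, 0.0]
wrist_force: [0.2, -0.5, -2.1]
opening: 0.22
```

```bash
python3 go.py 542.6 -388 37
```

```text
at [ 538.4 -385.5   55.3] tilt 0.71 units [-0.09  0.15  0.61] turn [-0.08 -0.08  0.08] F [ 0.2 -0.5 -2.1] op 0.22 t 7.05
```

Emit:
jog_arm([
  [-0.09,0.15,0.2,-0.08,-0.08,0.08],
  [0,0,0.2,0,0,0],
  [0,0,0.06,0,0,0],
  [0,0,0,0,0,0],
])

```text
clock: 7.45
eef_pos: [544.4, -389.3, 42.4]
ee_rot: [2.22, 2.218, 0.001]
wrist_force: [-0.2, 0.1, -2.4]
opening: 0.217
```

```bash
python3 go.py 542.6 -388 37
```

```text
at [ 544.4 -389.3   42.4] tilt 0.22 units [ 0.04 -0.06  0.18] turn [ 0.03  0.02 -0.01] F [-0.2  0.1 -2.4] op 0.217 t 7.45
```

Emit:
jog_arm([
  [0.04,-0.06,0.08,0,0,0],
  [0,0,0.07,0,0,0],
  [0,0,0.05,0,0,0],
  [0,0,0,0,0,0],
])

```text
clock: 7.85
eef_pos: [543.2, -388.5, 37.2]
ee_rot: [2.218, 2.216, 0.001]
wrist_force: [-0.3, 0.4, -2.1]
opening: 0.218
```

Emit:
jog_arm([
  [0,0,0.06,0,0,0],
  [0,0,0.04,0,0,0],
  [0,0,0,0,0,0],
])

```text
clock: 8.15
eef_pos: [543.8, -388.9, 36.8]
ee_rot: [2.218, 2.216, 0.002]
wrist_force: [0.4, 0.5, -2.4]
opening: 0.219
```

Emit:
jog_arm([
  [0,0,0.06,0,0,0],
  [0,0,0.06,0,0,0],
  [0,0,0,0,0,0],
])

```text
clock: 8.45
eef_pos: [544.6, -389.3, 36.8]
ee_rot: [2.217, 2.214, 0.003]
wrist_force: [-0.3, 0.4, -1.6]
opening: 0.218
```

Emit:
jog_arm([
  [0,-0.03,0.12,0,0,0],
  [0,0,0.12,0,0,0],
])

```text
clock: 8.65
eef_pos: [546.3, -390.2, 35.7]
ee_rot: [2.215, 2.212, 0.006]
wrist_force: [-10.2, 5.7, 34.7]
opening: 0.214
```

Emit:
jog_arm([
  [0.04,-0.08,-0.03,0,0,0],
  [0,0,0,0,0,0],
])

```text
clock: 8.85
eef_pos: [544.7, -389.5, 37.6]
ee_rot: [2.213, 2.21, 0.007]
wrist_force: [0.0, 0.7, -2.5]
opening: 0.217
```

```bash
python3 go.py 542.6 -388 37
```

```text
at [ 544.7 -389.5   37.6] tilt 0.83 units [ 0.05 -0.07  0.02] turn [ 0.12  0.07 -0.01] F [ 0.   0.7 -2.5] op 0.217 t 8.85
```

Emit:
jog_arm([
  [0.05,-0.08,0,0.12,0.07,0],
  [0,0,0.05,0,0,0],
  [0,0,0.03,0,0,0],
])

```text
clock: 9.15
eef_pos: [542.3, -387.6, 36.0]
ee_rot: [-2.221, -2.218, -0.0]
wrist_force: [-4.2, 3.8, 15.0]
opening: 0.217
```

Touching down with 15 N. Release, opening only moderately.

Emit:
jog_arm([
  [0,0,0,0,0,0],
  [0,0,0,0,0,0],
  [0,0,0,0,0,0],
], claw=0.5)

```text
clock: 9.45
eef_pos: [542.5, -387.7, 35.5]
ee_rot: [-2.22, -2.218, -0.0]
wrist_force: [-0.0, -0.3, -0.0]
opening: 0.464
```

Emit:
jog_arm([
  [0,0,-0.3,0,0,0],
  [0,0,-0.6,0,0,0],
  [0,0,-1,0,0,0],
  [0,0,-1,0,0,0],
  [0.4,0,-1,0,0,0],
  [1,0,-0.7,0,0,0],
  [1,-0.2,0,0,0,0],
  [0,0,0,0,0,0],
])

```text
clock: 10.25
eef_pos: [537.9, -315.8, 187.9]
ee_rot: [2.223, 2.215, 0.003]
wrist_force: [0.2, 0.2, -0.0]
opening: 0.499
```

```bash
cat > pot.py <<'E'
from m import *
def pot(name=None,z=45,rad=60,cam='wrist'):
    im,d,ci,T=snap(cam); W=cloud(d,ci,T)
    if name: save(name,im)
    p=ring(W,(494,-388),130,80,95); rr=np.hypot(p[:,0]-493.2,p[:,1]+387); p=p[(rr<113)&(rr>102)]
    print('rim',len(p),p[:,2].mean().round(1),fitR(p,np.array([494.,-388]),110)[:2],circ(p[:,:2]))
    p=big(W,z-5,z+5,(494,-388),90); A=np.c_[p[:,:2],np.ones(len(p))]; c=np.linalg.lstsq(A,p[:,2],rcond=None)[0]
    print('inner',len(p),p[:,2].mean().round(1),fitR(p,np.array([494.,-388]),rad)[:2],'tilt',np.degrees(c[:2]).round(2))
    return W,im
E
python3 -c "
from pot import *
pot('w3')"; python3 go.py 534.2 -101 120
```

```text
rim 2692 86.1 (array([ 493.3, -387. ]), np.float64(0.81)) (array([ 493.66742118, -385.90804336]), np.float64(106.93433406378153))
inner 4121 44.4 (array([ 492.3, -384.6]), np.float64(0.51)) tilt [-0.04 -0.05]
at [ 538.4 -318.5  188.5] tilt 0.35 units [ 7.26 -0.19  2.26] turn [ 0.05  0.03 -0.05] F [-0.  -0.4  1.7] op 0.504 t 10.3
```

Rack stands level at z 44.4, about 2.5 mm from the pot's axis. Now the blue bowl.

Emit:
jog_arm([
  [0.5,0,0,0,0,0],
  [1,0,0,0,0,0],
  [1,0,0,0,0,0],
  [1,0,0,0,0,0],
  [1,0,0.2,0,0,0],
  [1,0,0.3,0,0,0],
  [1,0,0.4,0,0,0],
  [0.5,0,0.4,0,0,0],
  [0,0,0,0,0,0],
  [0,0,0,0,0,0],
])

```text
clock: 11.3
eef_pos: [540.4, -104.6, 149.2]
ee_rot: [2.232, 2.197, -0.0]
wrist_force: [0.3, -0.7, 0.2]
opening: 0.5
```

```bash
python3 go.py 534.2 -101 120; python3 -c "
from m import *
im,d,ci,T=snap('wrist'); W=cloud(d,ci,T); save('w4',im)
p=big(W,36,47,(480,-101),80);print(len(p),p[:,2].mean(),fitR(p,np.array([480.,-101]),58))
rr=np.hypot(p[:,0]-480.2,p[:,1]+101);print(np.percentile(rr,[2,50,98]))
p=ring(W,(480.2,-101),60,2,44); rr=np.hypot(p[:,0]-480.2,p[:,1]+101)
for z in range(6,42,6):
  k=abs(p[:,2]-z)<2; print(z,k.sum(),np.percentile(rr[k],[2,50,98]).round(1))
"
```

```text
at [ 540.4 -104.6  149.2] tilt 0.56 units [ 0.12 -0.22  0.97] turn [ 0.06  0.07 -0.15] F [ 0.3 -0.7  0.2] op 0.5 t 11.3
3391 40.95964399031331 (array([ 479.6, -101.1]), np.float64(0.62), (array([ 479.59354388, -100.79752133]), np.float64(57.408726038306185)))
[49.1096294  53.14385813 57.52388842]
6 3926 [ 6.4 30.6 43.2]
12 711 [44.  46.1 48.1]
18 378 [47.1 48.5 55.8]
24 343 [47.9 49.1 56.3]
30 367 [48.2 49.4 56.7]
36 396 [48.5 49.9 57.2]
```

View pics/w4.png

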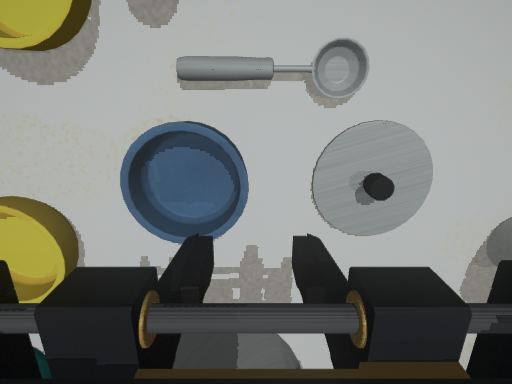

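The blue bowl is at (185,182), between the jaws' column, with the cover at (372,178) and the spoon at (270,68) both clear. Going down on its +x wall.

Emit:
jog_arm([
  [0.12,-0.23,0.3,0.06,0.07,-0.15],
  [0,0,0.8,0,0,0],
  [0,0,0.9,0,0,0],
  [0,0,0.9,0,0,0],
  [0,0,0.5,0,0,0],
  [0,0,0,0,0,0],
], claw=0.45)

```text
clock: 11.95
eef_pos: [533.2, -109.1, 45.0]
ee_rot: [2.227, 2.21, 0.002]
wrist_force: [0.6, 0.9, 1.1]
opening: 0.449
```

```bash
python3 go.py 533.4 -101 22
```

```text
at [ 533.2 -109.1   45. ] tilt 0.25 units [0.27 0.   0.76] turn [ 0.04  0.02 -0.07] F [0.6 0.9 1.1] op 0.449 t 11.95
```

Emit:
jog_arm([
  [0.27,0,0,0,0,-0.07],
  [0,0,0.4,0,0,0],
  [0,0,0.36,0,0,0],
  [0,0,0,0,0,0],
])

```text
clock: 12.35
eef_pos: [534.4, -102.0, 22.6]
ee_rot: [2.218, 2.215, 0.005]
wrist_force: [-0.1, 0.0, -0.2]
opening: 0.453
```

```bash
python3 go.py 533.4 -101 22
```

```text
at [ 534.4 -102.    22.6] tilt 0.43 units [ 0.03 -0.03  0.02] turn [ 0.07  0.02 -0.01] F [-0.1  0.  -0.2] op 0.453 t 12.35
```

Emit:
jog_arm([
  [0,-0.03,0,0.07,0,0],
  [0,0,0,0,0,0],
  [0,0,0,0,0,0],
  [0,0,0,0,0,0],
  [0,0,0,0,0,0],
  [0,0,0,0,0,0],
  [0,0,0,0,0,0],
], claw=0, force=25)

```text
clock: 13.05
eef_pos: [533.6, -103.1, 23.8]
ee_rot: [2.222, 2.218, -0.005]
wrist_force: [0.2, -0.1, 2.3]
opening: 0.092
```

Emit:
jog_arm([
  [0,0,-0.3,0,0,0],
  [0,0,-0.7,0,0,0],
  [0,0,-1,0,0,0],
  [0,0,-1,0,0,0],
  [0,0,-1,0,0,0],
  [0,0,-1,0,0,0],
  [0,0,0,0,0,0],
])

```text
clock: 13.75
eef_pos: [533.4, -100.8, 180.6]
ee_rot: [2.223, 2.219, -0.001]
wrist_force: [0.6, -0.3, -1.6]
opening: 0.09
```

```bash
python3 -c "
from held import *
held(-53.5,0,58,8,32)"; python3 go.py 546.3 -386 180
```

```text
plane tilt deg [ 4.31 -0.01] z at tcp 18.5 7414
[ 533.4 -100.8  180.6] centre (array([480.9, -98.1]), np.float64(2.96), (array([482.93527586, -98.80898163]), np.float64(59.24710681505715))) rel [-52.5   2.7]
at [ 532.1 -100.5  178.6] tilt 0.18 units [-9.51  0.49 -0.04] turn [-0.03  0.01 -0.01] F [-0.6  0.1 -1.5] op 0.089 t 13.8
```

Emit:
jog_arm([
  [-0.5,0.05,0,0,0,0],
  [-0.95,0.1,-0.05,0,0,0],
  [-0.95,0.1,-0.05,0,0,0],
  [-0.95,0.1,-0.05,0,0,0],
  [-0.95,0.1,-0.05,0,0,0],
  [-0.95,0.1,-0.05,0,0,0],
  [-0.95,0.1,-0.05,0,0,0],
  [-0.95,0.1,-0.05,0,0,0],
  [-0.95,0.1,-0.05,0,0,0],
  [-0.95,0.1,-0.05,0,0,0],
  [-0.3,0,0,0,0,0],
  [0,0,0,0,0,0],
])

```text
clock: 15.0
eef_pos: [546.4, -399.7, 169.2]
ee_rot: [-2.205, -2.196, 0.029]
wrist_force: [0.7, 1.0, -1.5]
opening: 0.092
```

```bash
python3 -c "
from held import *
s=env.observe();e=s['eef_pos']
W,im=held(-53.5,0,58,8,32,name='w5')
p=ring(W,(e[0]-53.5,e[1]),62,10,e[2]+32);p=p[(p[:,2]>e[2]+8)&(p[:,0]<e[0]-22)]
r=np.hypot(p[:,0]-e[0]+53,p[:,1]-e[1]);p=p[r>45]
A=np.c_[p[:,:2]-e[:2],np.ones(len(p))];w=p[:,2]>0
for _ in range(8):
  c=np.linalg.lstsq(A[w],p[w,2],rcond=None)[0];w=abs(p[:,2]-A@c)<2
print(np.degrees(c[:2]),c[2]-e[2],w.sum(),circ(p[w][:,:2])[0]-e[:2],circ(p[w][:,:2])[1])
"; python3 go.py 546.3 -386 180
```

```text
plane tilt deg [2.29 0.51] z at tcp 18.3 7448
[ 546.4 -399.7  169.2] centre (array([ 494.3, -397.2]), np.float64(2.76), (array([ 496.19342179, -398.52769867]), np.float64(59.64660235806771))) rel [-52.1   2.5]
[2.08056575 0.7088263 ] 18.027334279871013 4696 [-52.68954177   4.48966832] 52.38016120948549
at [ 546.2 -399.   169.2] tilt 2.03 units [ 0.43 -0.01 -0.36] turn [-0.33 -0.08 -0.04] F [-1.3 -0.2 -3.3] op 0.087 t 15.05
```

View pics/w5.png

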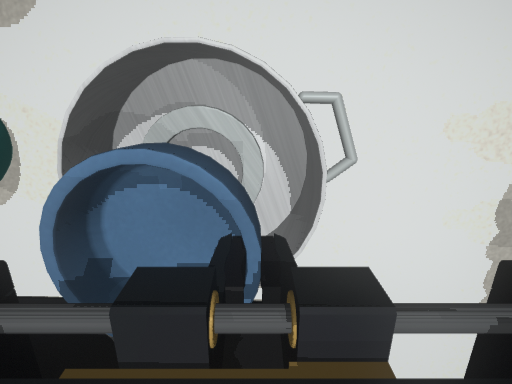

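View: bowl held level-ish at (150,225), rack in pot at (200,140). The bowl hangs about 4° off the tool, so I tilt the tool to level it, then re-measure.

Emit:
jog_arm([
  [0.38,0,0,0.35,-0.08,0],
  [0,0,0.4,0,0,0],
  [0,0,0.4,0,0,0],
  [0,0,0,0,0,0],
])

```text
clock: 15.45
eef_pos: [543.7, -382.3, 141.0]
ee_rot: [-2.181, -2.183, 0.076]
wrist_force: [-0.4, -0.4, -1.5]
opening: 0.088
```

```bash
cat > hb.py <<'E'
from held import *
s=env.observe();e=s['eef_pos']
im,d,ci,T=snap('wrist');W=cloud(d,ci,T)
p=ring(W,(e[0]-53.5,e[1]),62,10,e[2]+32);p=p[(p[:,2]>e[2]+8)&(p[:,0]<e[0]-22)]
A=np.c_[p[:,:2]-e[:2],np.ones(len(p))];r=np.hypot(p[:,0]-e[0]+53,p[:,1]-e[1]);w=r>45
for _ in range(8):
  c=np.linalg.lstsq(A[w],p[w,2],rcond=None)[0];w=(abs(p[:,2]-A@c)<2)&(r>45)
q=p[w][:,:2]
from scipy.optimize import least_squares
h=cv2.convexHull(q.astype(np.float32))[:,0];h=h[h[:,0]<e[0]-40]
f=least_squares(lambda x:np.hypot(*(h-x).T)-58,e[:2]-[53,0],loss='soft_l1')
print('slope',np.degrees(c[:2]).round(2),'rim z at tcp',(c[2]-e[2]).round(1),'at centre',(c@[f.x[0]-e[0],f.x[1]-e[1],1]).round(1),'c',f.x.round(1),'rel',(f.x-e[:2]).round(1),abs(f.fun).mean().round(2))
E
python3 hb.py;python3 go.py 545.7 -387.5 68
```

```text
slope [-0.2   0.57] rim z at tcp 18.0 at centre 159.1 c [ 492.3 -380. ] rel [-51.4   2.4] 0.24
at [ 543.9 -382.9  141.8] tilt 4.2 units [-0.16  0.24  2.45] turn [-0.7  -0.04  0.  ] F [-0.   1.4 -1.3] op 0.09 t 15.5
```

Emit:
jog_arm([
  [-0.18,0.05,0.5,0,0,0],
  [0,0.05,0.7,0,0,0],
  [0,0.05,0.6,0,0,0],
  [0,0.02,0.2,0,0,0],
  [0,0,0,0,0,0],
])

```text
clock: 16.0
eef_pos: [544.1, -391.5, 77.9]
ee_rot: [-2.186, -2.183, 0.076]
wrist_force: [0.2, -0.2, -1.4]
opening: 0.089
```

```bash
python3 hb.py;python3 go.py 544.4 -388 69
```

```text
slope [-0.01  0.41] rim z at tcp 18.0 at centre 95.9 c [ 492.3 -389.1] rel [-51.8   2.4] 0.17
at [ 544.1 -391.7   78.3] tilt 4.06 units [0.12 0.03 0.31] turn [-0.68 -0.01 -0.02] F [-0.5  0.5 -2. ] op 0.087 t 16.05
```

Lower in small increments until contact.

Emit:
jog_arm([
  [0.12,0.02,0.12,0,0,0],
  [0,0,0.1,0,0,0],
  [0,0,0.06,0,0,0],
  [0,0,0,0,0,0],
])

```text
clock: 16.45
eef_pos: [545.6, -388.8, 71.7]
ee_rot: [-2.19, -2.186, 0.074]
wrist_force: [0.4, -0.1, -1.2]
opening: 0.09
```

Emit:
jog_arm([
  [0,0,0.07,0,0,0],
  [0,0,0.07,0,0,0],
])

```text
clock: 16.65
eef_pos: [545.9, -389.2, 68.2]
ee_rot: [-2.191, -2.187, 0.074]
wrist_force: [0.5, -0.2, -0.2]
opening: 0.091
```

```bash
python3 hb.py;python3 go.py 544.4 -388 69
```

```text
slope [-0.04  0.28] rim z at tcp 17.9 at centre 86.1 c [ 494.6 -386.5] rel [-51.3   2.7] 0.24
at [ 546.  -389.1   68.1] tilt 3.77 units [ 0.04 -0.05 -0.03] turn [-0.63  0.01 -0.02] F [ 0.8 -0.2 -0.6] op 0.087 t 16.7
```

Emit:
jog_arm([
  [0.02,-0.04,0.05,0,0,0],
  [0,0,0.05,0,0,0],
])

```text
clock: 16.9
eef_pos: [546.2, -389.2, 67.9]
ee_rot: [-2.193, -2.189, 0.072]
wrist_force: [-3.8, 3.1, 11.5]
opening: 0.089
```

Contact (11 N). Release.

Emit:
jog_arm([
  [0,0,0,0,0,0],
  [0,0,0,0,0,0],
  [0,0,0,0,0,0],
], claw=0.4)

```text
clock: 17.2
eef_pos: [546.5, -389.7, 68.8]
ee_rot: [-2.194, -2.19, 0.072]
wrist_force: [0.2, 0.4, -0.8]
opening: 0.336
```

Emit:
jog_arm([
  [0,0,-0.3,0,0,0],
  [0,0,-0.6,0,0,0],
  [0,0,-1,-0.6,0,0],
  [0,0,-1,0,0,0],
  [0.4,0,-1,0,0,0],
  [1,0,0,0,0,0],
  [1,0,0,0,0,0],
  [0,0,0,0,0,0],
])

```text
clock: 18.0
eef_pos: [550.4, -316.9, 193.8]
ee_rot: [2.22, 2.211, 0.001]
wrist_force: [-0.1, 0.1, 0.4]
opening: 0.4
```

```bash
python3 -c "
from m import *
im,d,ci,T=snap('wrist');W=cloud(d,ci,T);save('w6',im)
p=ring(W,(493,-386),65,80,95);A=np.c_[p[:,:2],np.ones(len(p))];print(len(p),p[:,2].mean(),fitR(p,np.array([493.,-386]),58),np.degrees(np.linalg.lstsq(A,p[:,2],rcond=None)[0][:2]))
p=ring(W,(493,-387),113,80,95);p=p[np.hypot(p[:,0]-493,p[:,1]+387)>102];print(fitR(p,np.array([493.,-387]),110),circ(p[:,:2]))
";python3 go.py 664.4 -109.4 150
```

```text
2216 85.75384857943858 (array([ 494.2, -386.2]), np.float64(0.94), (array([ 494.4969413 , -385.48480338]), np.float64(57.18551656430124))) [0.05452413 0.16796758]
(array([ 493.1, -387.1]), np.float64(0.59), (array([ 493.2020532 , -386.56333024]), np.float64(109.36348697295277))) (array([ 493.73832429, -385.88614192]), np.float64(106.91051538739106))
at [ 549.8 -319.5  193.8] tilt 0.54 units [7.04 3.77 1.43] turn [ 0.06  0.07 -0.06] F [-0.1 -0.3  0.9] op 0.4 t 18.05
```

View pics/w6.png

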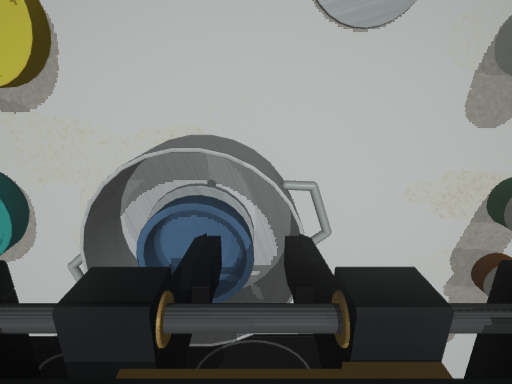

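Bowl sits level, centred within about 1 mm of the pot. Next the cover.

Emit:
jog_arm([
  [0.5,0.25,0,0,0,0],
  [0.9,0.5,0.1,0,0,0],
  [0.9,0.5,0.1,0,0,0],
  [0.9,0.5,0.1,0,0,0],
  [0.9,0.5,0.1,0,0,0],
  [0.9,0.5,0.1,0,0,0],
  [0.9,0.5,0.1,0,0,0],
  [0.7,0.3,0.1,0,0,0],
  [0,0,0,0,0,0],
  [0,0,0,0,0,0],
], claw=0.7)

```text
clock: 19.05
eef_pos: [664.9, -119.7, 169.0]
ee_rot: [2.234, 2.193, -0.007]
wrist_force: [-0.1, -1.7, 0.4]
opening: 0.696
```

```bash
cat > cv.py <<'E'
from m import *
im,d,ci,T=snap('wrist');W=cloud(d,ci,T)
p=big(W,1.8,9,(664,-109),75);print('disc',len(p),fitR(p,np.array([664.,-109]),62))
p=big(W,23,34,(664,-109),30);print('knob',len(p),p[:,2].mean(),fitR(p,np.array([664.,-109]),12))
E
python3 cv.py; python3 go.py 664.4 -109.4 9
```

```text
disc 9574 (array([ 664.5, -110.2]), np.float64(0.51), (array([ 664.4275892 , -110.10245953]), np.float64(61.587523827007224)))
knob 431 28.390143197544056 (array([ 664.3, -109.9]), np.float64(0.54), (array([ 664.25426203, -109.88860338]), np.float64(11.530301161532044)))
at [ 664.8 -119.4  169. ] tilt 0.66 units [ 0.39 -0.05  5.33] turn [ 0.04  0.1  -0.17] F [-0.3  1.   0.4] op 0.699 t 19.1
```

Emit:
jog_arm([
  [0.33,0,0.5,0.04,0.1,-0.17],
  [0,0,1,0,0,0],
  [0,0,1,0,0,0],
  [0,0,1,0,0,0],
  [0,0,0.7,0,0,0],
  [0,0,0.3,0,0,0],
  [0,0,0,0,0,0],
])

```text
clock: 19.8
eef_pos: [661.8, -117.3, 25.8]
ee_rot: [-2.23, -2.212, 0.003]
wrist_force: [0.8, 0.3, -0.7]
opening: 0.704
```

```bash
python3 go.py 664.4 -110 9
```

```text
at [ 661.8 -117.3   25.8] tilt 0.12 units [0.24 0.09 0.56] turn [-0.02  0.01 -0.07] F [ 0.8  0.3 -0.7] op 0.704 t 19.8
```

Emit:
jog_arm([
  [0.24,0.08,0.15,0,0,-0.07],
  [0,0,0.25,0,0,0],
  [0,0,0.12,0,0,0],
  [0,0,0,0,0,0],
])

```text
clock: 20.2
eef_pos: [666.3, -110.2, 11.8]
ee_rot: [2.22, 2.219, 0.002]
wrist_force: [0.4, -0.3, 0.2]
opening: 0.696
```

```bash
python3 go.py 664.4 -110 9
```

```text
at [ 666.3 -110.2   11.8] tilt 0.16 units [ 0.01 -0.06  0.09] turn [ 0.02  0.01 -0.  ] F [ 0.4 -0.3  0.2] op 0.696 t 20.2
```

Emit:
jog_arm([
  [0,-0.06,0.08,0,0,0],
  [0,0,0,0,0,0],
  [0,0,0,0,0,0],
  [0,0,0,0,0,0],
  [0,0,0,0,0,0],
  [0,0,0,0,0,0],
  [0,0,0,0,0,0],
], claw=0, force=25)

```text
clock: 20.9
eef_pos: [665.3, -110.5, 10.7]
ee_rot: [2.219, 2.218, 0.004]
wrist_force: [0.4, 0.4, -0.7]
opening: 0.264
```

Emit:
jog_arm([
  [0,0,-0.3,0,0,0],
  [0,0,-0.7,0,0,0],
  [0,0,-1,0,0,0],
  [0,0,-1,0,0,0],
  [0,0,-1,0,0,0],
  [0,0,-1,0,0,0],
  [0,0,0,0,0,0],
])

```text
clock: 21.6
eef_pos: [662.6, -110.1, 167.0]
ee_rot: [2.221, 2.22, -0.001]
wrist_force: [-0.1, -0.1, -0.4]
opening: 0.26
```

```bash
python3 -c "
from held import *
held(0,0,62,-12,5)"; python3 go.py 493.8 -386.5 180
```

```text
plane tilt deg [-0.22 -0.04] z at tcp -6.1 20626
[ 662.6 -110.1  167. ] centre (array([ 662.2, -109.9]), np.float64(5.71), (array([ 662.36754926, -103.55951265]), np.float64(57.62272632879233))) rel [-0.4  0.2]
at [ 661.2 -109.9  164.6] tilt 0.19 units [-9.22 -5.58 -0.49] turn [-0.03  0.01 -0.  ] F [-0.8 -0.9 -1.8] op 0.264 t 21.65
```

Emit:
jog_arm([
  [-0.5,-0.3,-0.1,0,0,0],
  [-0.9,-0.55,-0.1,0,0,0],
  [-0.9,-0.55,-0.1,0,0,0],
  [-0.9,-0.55,-0.1,0,0,0],
  [-0.9,-0.55,-0.1,0,0,0],
  [-0.9,-0.55,-0.1,0,0,0],
  [-0.9,-0.55,-0.1,0,0,0],
  [-0.9,-0.55,-0.1,0,0,0],
  [-0.9,-0.55,-0.1,0,0,0],
  [-0.7,-0.4,0,0,0,0],
  [0,0,0,0,0,0],
  [0,0,0,0,0,0],
])

```text
clock: 22.85
eef_pos: [477.6, -378.5, 175.2]
ee_rot: [-2.208, -2.187, 0.035]
wrist_force: [0.6, 0.3, -1.5]
opening: 0.262
```

```bash
python3 go.py 494 -386.5 98
```

```text
at [ 477.6 -378.5  175.2] tilt 2.31 units [-0.28  0.65  2.55] turn [-0.38 -0.07 -0.09] F [ 0.6  0.3 -1.5] op 0.262 t 22.85
```

Emit:
jog_arm([
  [-0.28,0.55,0,-0.38,-0.07,-0.09],
  [0,0,0.6,0,0,0],
  [0,0,0.8,0,0,0],
  [0,0,0.5,0,0,0],
  [0,0,0,0,0,0],
])

```text
clock: 23.35
eef_pos: [493.5, -382.6, 112.2]
ee_rot: [-2.212, -2.223, -0.003]
wrist_force: [-0.2, 0.3, -1.4]
opening: 0.265
```

```bash
cat > hc.py <<'E'
from held import *
s=env.observe();e=s['eef_pos']
im,d,ci,T=snap('wrist');W=cloud(d,ci,T)
p=ring(W,e[:2],68,e[2]-11,e[2]-1)
h=cv2.convexHull(p[:,:2].astype(np.float32))[:,0];h=h[h[:,1]>e[1]+5]
from scipy.optimize import least_squares
f=least_squares(lambda x:np.hypot(*(h-x).T)-62,e[:2],loss='soft_l1')
print('cover c',f.x.round(1),'rel',(f.x-e[:2]).round(1),abs(f.fun).mean().round(2),'z',(np.median(p[:,2])-e[2]).round(1))
E
python3 hc.py; python3 go.py 494 -386.5 98
```

```text
cover c [ 493.2 -382.5] rel [-0.3  0.1] 0.14 z -6.0
at [ 494.1 -382.8  113.2] tilt 0.28 units [-0.12 -0.    0.51] turn [-0.01 -0.04  0.05] F [ 0.6  0.2 -1.7] op 0.262 t 23.4
```

Emit:
jog_arm([
  [-0.12,0,0.2,0,-0.04,0.05],
  [0,0,0.15,0,0,0],
  [0,0,0.05,0,0,0],
  [0,0,0,0,0,0],
])

```text
clock: 23.8
eef_pos: [495.7, -387.2, 102.7]
ee_rot: [2.22, 2.22, -0.001]
wrist_force: [-0.2, 0.9, -1.0]
opening: 0.261
```

```bash
python3 go.py 494 -386.5 98
```

```text
at [ 495.7 -387.2  102.7] tilt 0.14 units [ 0.02 -0.06  0.16] turn [ 0.01  0.02 -0.  ] F [-0.2  0.9 -1. ] op 0.261 t 23.8
```

Emit:
jog_arm([
  [0.02,-0.06,0.06,0,0,0],
  [0,0,0.06,0,0,0],
  [0,0,0.05,0,0,0],
])

```text
clock: 24.1
eef_pos: [494.3, -387.1, 98.3]
ee_rot: [2.219, 2.218, -0.0]
wrist_force: [0.3, -0.4, -1.8]
opening: 0.264
```

Emit:
jog_arm([
  [0,0,0.06,0,0,0],
  [0,0,0.04,0,0,0],
])

```text
clock: 24.3
eef_pos: [494.5, -387.2, 98.1]
ee_rot: [2.219, 2.218, 0.0]
wrist_force: [-4.1, 2.8, 9.8]
opening: 0.26
```

Contact (10 N); release and rise.

Emit:
jog_arm([
  [0,0,0,0,0,0],
  [0,0,0,0,0,0],
  [0,0,0,0,0,0],
  [0,0,0,0,0,0],
], claw=0.6)

```text
clock: 24.7
eef_pos: [495.4, -387.9, 99.3]
ee_rot: [2.217, 2.216, 0.001]
wrist_force: [-1.0, 0.1, -0.5]
opening: 0.587
```

Emit:
jog_arm([
  [0,0,-0.3,0,0,0],
  [0,0,-0.6,0,0,0],
  [0,0,-1,0,0,0],
  [0,0,-1,0,0,0],
  [0.4,0,-0.8,0,0,0],
  [1,0,0,0,0,0],
  [1,0,0,0,0,0],
  [1,0,0,0,0,0],
  [0,0,0,0,0,0],
])

```text
clock: 25.6
eef_pos: [495.4, -283.8, 219.0]
ee_rot: [2.218, 2.21, 0.003]
wrist_force: [0.1, 0.4, 0.3]
opening: 0.598
```

```bash
python3 -c "
from m import *
im,d,ci,T=snap('wrist');W=cloud(d,ci,T);save('w7',im)
p=big(W,86,97,(493,-386),70);A=np.c_[p[:,:2],np.ones(len(p))];print(len(p),p[:,2].mean(),fitR(p,np.array([493.,-386]),62),np.degrees(np.linalg.lstsq(A,p[:,2],rcond=None)[0][:2]))
p=ring(W,(493,-387),113,80,95);p=p[np.hypot(p[:,0]-493,p[:,1]+387)>102];print(fitR(p,np.array([493.,-387]),110),circ(p[:,:2]))
";python3 go.py 494 378 240
```

```text
6645 92.07552603890299 (array([ 493.9, -386.4]), np.float64(4.33), (array([ 494.39770252, -384.53571289]), np.float64(60.08001779930027))) [ 0.00121819 -0.13909107]
(array([ 493., -387.]), np.float64(0.58), (array([ 492.99032405, -386.70013851]), np.float64(109.50725902254047))) (array([ 493.14441673, -385.85080382]), np.float64(107.09169336429504))
at [ 495.2 -286.4  219.3] tilt 0.73 units [22.14 -0.16 -0.88] turn [ 0.09  0.08 -0.05] F [ 0.8 -0.3 -0.2] op 0.603 t 25.65
```

View pics/w7.png

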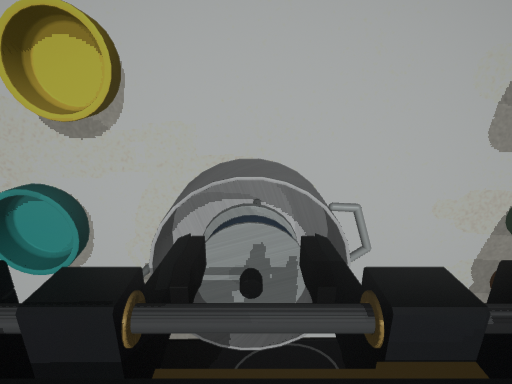

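Cover lies flat on the bowl, centred in the pot at (250,285). Now the lid, going above the grinder.

Emit:
jog_arm([
  [0.5,0,-0.1,0.09,0.08,-0.05],
  [1,0,0,0,0,0],
  [1,0,0,0,0,0],
  [1,0,0,0,0,0],
  [1,0,0,0,0,0],
  [1,0,0,0,0,0],
  [1,0,0,0,0,0],
  [1,0,0,0,0,0],
  [1,0,0,0,0,0],
  [1,0,0,0,0,0],
  [1,0,0,0,0,0],
  [0,0,0,0,0,0],
], claw=0.8)

```text
clock: 26.85
eef_pos: [499.0, 35.1, 226.1]
ee_rot: [2.238, 2.203, -0.002]
wrist_force: [-0.4, -0.3, -0.1]
opening: 0.801
```

```bash
python3 go.py 494 330 230
```

```text
at [499.   35.1 226.1] tilt 0.09 units [ 9.83 -0.32 -0.14] turn [-0.    0.01 -0.15] F [-0.4 -0.3 -0.1] op 0.801 t 26.85
```

Emit:
jog_arm([
  [0.5,0,-0.1,0,0,-0.15],
  [1,0,0,0,0,0],
  [1,0,0,0,0,0],
  [1,0,0,0,0,0],
  [1,0,0,0,0,0],
  [1,0,0,0,0,0],
  [1,0,0,0,0,0],
  [1,0,0,0,0,0],
  [1,0,0,0,0,0],
  [1,0,0,0,0,0],
  [0.4,0,0,0,0,0],
  [0,0,0,0,0,0],
  [0,0,0,0,0,0],
])

```text
clock: 28.15
eef_pos: [505.2, 338.1, 231.9]
ee_rot: [2.235, 2.203, -0.005]
wrist_force: [0.5, 0.8, -0.2]
opening: 0.794
```

```bash
cat > lid.py <<'E'
from m import *
im,d,ci,T=snap('wrist');W=cloud(d,ci,T);save('w8',im)
p=big(W,72,84,(493,379),40);print('knob',len(p),p[:,2].mean(),fitR(p,np.array([493.,379]),16))
p=big(W,2,12,(493,379),135);print('flange',len(p),p[:,2].mean(),fitR(p,np.array([493.,379]),118))
E
python3 lid.py; python3 go.py 493.5 379.5 230
```

```text
knob 784 77.46841639063152 (array([493. , 386.3]), np.float64(0.51), (array([493.02435835, 386.34118092]), np.float64(15.518395679285238)))
flange 7503 4.690320834774989 (array([492.9, 386.4]), np.float64(0.85), (array([492.94418838, 386.40103136]), np.float64(117.20401459384715)))
at [505.2 337.7 231.9] tilt 0.27 units [ 1.39 -0.41  0.06] turn [ 0.    0.04 -0.14] F [-0.6 -0.6  0.6] op 0.796 t 28.2
```

Emit:
jog_arm([
  [0.8,-0.2,0.2,0,0.04,-0.14],
  [0.8,-0.2,0.6,0,0,0],
  [0,0,1,0,0,0],
  [0,0,1,0,0,0],
  [0,0,1,0,0,0],
  [0,0,0.6,0,0,0],
  [0,0,0,0,0,0],
])

```text
clock: 28.9
eef_pos: [494.3, 386.8, 95.5]
ee_rot: [2.227, 2.216, 0.004]
wrist_force: [0.4, -0.0, 0.9]
opening: 0.797
```

```bash
python3 lid.py; python3 go.py 493 386.3 54
```

```text
knob 1928 77.29440908805297 (array([493. , 386.6]), np.float64(0.35), (array([492.97889538, 386.60798722]), np.float64(15.735894177076814)))
flange 11207 4.760945032469955 (array([493. , 385.6]), np.float64(0.7), (array([492.9724357 , 386.38699651]), np.float64(117.21826003241151)))
at [494.9 387.3  96.8] tilt 0.25 units [-0.04 -0.07  1.43] turn [ 0.03 -0.03 -0.05] F [ 0.2 -1.  -0. ] op 0.8 t 28.95
```

Emit:
jog_arm([
  [0,-0.06,0.5,0,0,-0.05],
  [0,0,0.5,0,0,0],
  [0,0,0.25,0,0,0],
  [0,0,0,0,0,0],
])

```text
clock: 29.35
eef_pos: [494.7, 388.9, 59.3]
ee_rot: [2.221, 2.221, 0.015]
wrist_force: [0.3, -0.0, 0.1]
opening: 0.804
```

```bash
python3 go.py 493 386.3 55
```

```text
at [494.7 388.9  59.3] tilt 0.53 units [-0.09 -0.06  0.14] turn [ 0.07 -0.06  0.  ] F [ 0.3 -0.   0.1] op 0.804 t 29.35
```

Emit:
jog_arm([
  [-0.09,-0.06,0.12,0.07,-0.06,0],
  [0,0,0,0,0,0],
  [0,0,0,0,0,0],
  [0,0,0,0,0,0],
  [0,0,0,0,0,0],
  [0,0,0,0,0,0],
  [0,0,0,0,0,0],
  [0,0,0,0,0,0],
], claw=0, force=50)

```text
clock: 30.15
eef_pos: [493.7, 386.6, 56.7]
ee_rot: [2.222, 2.221, 0.002]
wrist_force: [-0.4, -0.4, -0.9]
opening: 0.346
```

Emit:
jog_arm([
  [0,0,-0.3,0,0,0],
  [0,0,-0.6,0,0,0],
  [0,0,-1,0,0,0],
  [0,0,-1,0,0,0],
  [0,0,-1,0,0,0],
  [0,0,-1,0,0,0],
  [0,0,-1,0,0,0],
  [0,0,-1,0,0,0],
  [0,0,-0.5,0,0,0],
  [0,0,0,0,0,0],
])

```text
clock: 31.15
eef_pos: [489.2, 382.3, 285.8]
ee_rot: [-2.22, -2.222, 0.021]
wrist_force: [0.2, 0.5, -4.6]
opening: 0.346
```

```bash
cat > hl.py <<'E'
from held import *
import sys
s=env.observe();e=s['eef_pos']
im,d,ci,T=snap('wrist');W=cloud(d,ci,T)
if len(sys.argv)>1: save(sys.argv[1],im)
p=ring(W,e[:2],124,e[2]-75,e[2]+2)
rr=np.hypot(p[:,0]-e[0],p[:,1]-e[1]); q=p[(rr>100)&(p[:,2]<e[2]-40)]
A=np.c_[q[:,:2]-e[:2],np.ones(len(q))];w=np.ones(len(q),bool)
for _ in range(8):
  c=np.linalg.lstsq(A[w],q[w,2],rcond=None)[0];w=abs(q[:,2]-A@c)<2.5
h=cv2.convexHull(q[w][:,:2].astype(np.float32))[:,0];h=h[h[:,1]>e[1]+5]
from scipy.optimize import least_squares
f=least_squares(lambda x:np.hypot(*(h-x).T)-118,e[:2],loss='soft_l1')
print('lid c',f.x.round(1),'rel',(f.x-e[:2]).round(1),abs(f.fun).mean().round(2),'flange top z-tcp',(c[2]-e[2]).round(1),'slope',np.degrees(c[:2]).round(2),w.sum())
E
python3 hl.py; python3 go.py 493.5 -386.8 260
```

```text
lid c [488.3 381. ] rel [-0.9 -1.3] 0.22 flange top z-tcp -52.2 slope [-0.61 -0.39] 14114
at [488.9 382.  284.6] tilt 0.85 units [-25.62   0.15   1.08] turn [-0.1   0.1   0.01] F [ 1.2  0.5 -4.2] op 0.346 t 31.2
```

Emit:
jog_arm([
  [-0.4,0,0,-0.1,0.1,0],
  [-0.8,0,0,0,0,0],
  [-0.9,0,0,0,0,0],
  [-0.9,0,0,0,0,0],
  [-0.9,0,0,0,0,0],
  [-0.9,0,0,0,0,0],
  [-0.9,0,0,0,0,0],
  [-0.9,0,0,0,0,0],
  [-0.9,0,0,0,0,0],
  [-0.9,0,0,0,0,0],
  [-0.9,0,0,0,0,0],
  [-0.9,0,0,0,0,0],
  [-0.5,0,0,0,0,0],
  [0,0,0,0,0,0],
])

```text
clock: 32.6
eef_pos: [473.3, 42.3, 263.9]
ee_rot: [-2.205, -2.213, 0.058]
wrist_force: [0.0, 0.4, -4.6]
opening: 0.342
```

```bash
python3 go.py 493.5 -386.8 260
```

```text
at [473.3  42.3 263.9] tilt 2.34 units [-14.3    0.63   0.31] turn [-0.36  0.14  0.04] F [ 0.   0.4 -4.6] op 0.342 t 32.6
```

Emit:
jog_arm([
  [-0.4,0.2,-0.1,-0.36,0.14,0],
  [-0.8,0.1,-0.1,0,0,0],
  [-0.9,0.1,-0.05,0,0,0],
  [-0.9,0.1,-0.05,0,0,0],
  [-0.9,0.1,-0.05,0,0,0],
  [-0.9,0.1,-0.05,0,0,0],
  [-0.9,0.1,-0.05,0,0,0],
  [-0.9,0.1,-0.05,0,0,0],
  [-0.9,0.1,-0.05,0,0,0],
  [-0.9,0.1,-0.05,0,0,0],
  [-0.9,0.1,-0.05,0,0,0],
  [-0.9,0.1,-0.05,0,0,0],
  [-0.5,0,0,0,0,0],
  [0,0,0,0,0,0],
])

```text
clock: 34.0
eef_pos: [514.3, -269.2, 268.1]
ee_rot: [-2.174, -2.232, 0.01]
wrist_force: [-1.1, -0.7, -4.6]
opening: 0.349
```

```bash
python3 go.py 493.5 -386.8 260
```

```text
at [ 514.3 -269.2  268.1] tilt 1.51 units [-3.9  -0.79  0.23] turn [-0.22 -0.13  0.25] F [-1.1 -0.7 -4.6] op 0.349 t 34.0
```

Emit:
jog_arm([
  [-0.7,-0.1,0,-0.22,-0.13,0.25],
  [-0.9,-0.2,0.2,0,0,0],
  [-0.9,-0.2,0.3,0,0,0],
  [-0.9,-0.2,0.4,0,0,0],
  [-0.4,0,0.3,0,0,0],
  [0,0,0,0,0,0],
])

```text
clock: 34.6
eef_pos: [496.4, -375.1, 227.6]
ee_rot: [-2.208, -2.228, -0.01]
wrist_force: [0.1, 1.1, -4.9]
opening: 0.348
```

```bash
python3 hl.py w9; python3 go.py 494 -386 180
```

```text
lid c [ 496.2 -375.5] rel [-0.2 -0.4] 0.34 flange top z-tcp -52.2 slope [0.01 0.67] 14180
at [ 496.8 -374.1  228.2] tilt 0.46 units [-0.41 -0.1   1.6 ] turn [ 0.02 -0.08  0.1 ] F [ 0.2  1.  -5.3] op 0.345 t 34.65
```

Emit:
jog_arm([
  [-0.41,-0.1,0.4,0,-0.08,0.1],
  [0,0,0.7,0,0,0],
  [0,0,0.7,0,0,0],
  [0,0,0.2,0,0,0],
  [0,0,0,0,0,0],
])

```text
clock: 35.15
eef_pos: [498.4, -381.7, 166.7]
ee_rot: [2.211, 2.225, 0.007]
wrist_force: [-0.5, 0.9, -5.2]
opening: 0.343
```

```bash
python3 hl.py; python3 go.py 493.5 -386.6 145
```

```text
lid c [ 498.6 -382.6] rel [ 0.1 -0.9] 0.23 flange top z-tcp -52.2 slope [0.32 0.05] 14123
at [ 498.5 -381.8  167.2] tilt 0.39 units [-0.16 -0.17  0.74] turn [0.06 0.   0.06] F [ 0.2  0.6 -5. ] op 0.347 t 35.2
```

Emit:
jog_arm([
  [-0.16,-0.17,0.15,0.06,0,0.06],
  [0,0,0.2,0,0,0],
  [0,0,0.15,0,0,0],
  [0,0,0,0,0,0],
])

```text
clock: 35.6
eef_pos: [494.6, -388.0, 153.8]
ee_rot: [2.219, 2.217, 0.001]
wrist_force: [-0.5, -0.4, -5.7]
opening: 0.351
```

```bash
python3 hl.py; python3 go.py 493.3 -386.4 145
```

```text
lid c [ 494.6 -389. ] rel [-0. -1.] 0.24 flange top z-tcp -52.1 slope [ 0.17 -0.16] 14143
at [ 494.9 -388.   154.1] tilt 0.32 units [ 0.06 -0.05  0.3 ] turn [ 0.04  0.03 -0.01] F [ 0.3  0.  -5.1] op 0.345 t 35.65
```

Emit:
jog_arm([
  [0.06,-0.05,0.1,0.04,0.03,0],
  [0,0,0.08,0,0,0],
  [0,0,0.05,0,0,0],
])

```text
clock: 35.95
eef_pos: [493.8, -386.3, 147.4]
ee_rot: [2.221, 2.22, 0.0]
wrist_force: [-0.2, -1.1, -4.4]
opening: 0.345
```

Emit:
jog_arm([
  [0,0,0.07,0,0,0],
  [0,0,0.06,0,0,0],
])

```text
clock: 36.15
eef_pos: [493.9, -386.3, 144.6]
ee_rot: [2.221, 2.22, 0.001]
wrist_force: [-7.0, 6.4, 20.4]
opening: 0.345
```

```bash
python3 hl.py; python3 go.py 493.3 -386.4 145
```

```text
lid c [ 493.5 -387.2] rel [-0.4 -0.9] 0.24 flange top z-tcp -52.0 slope [0.01 0.01] 14136
at [ 493.9 -386.3  144.7] tilt 0.07 units [-0.   -0.02 -0.01] turn [ 0.01  0.   -0.01] F [-3.9  2.3  6.1] op 0.344 t 36.2
```

Seated, level and centred. Release, rise and check.

Emit:
jog_arm([
  [0,0,0,0,0,0],
  [0,0,0,0,0,0],
  [0,0,0,0,0,0],
  [0,0,0,0,0,0],
], claw=0.7)

```text
clock: 36.6
eef_pos: [495.9, -387.8, 147.0]
ee_rot: [2.217, 2.216, 0.002]
wrist_force: [0.8, 0.9, 0.4]
opening: 0.68
```

Emit:
jog_arm([
  [0,0,-0.3,0,0,0],
  [0,0,-0.6,0,0,0],
  [0,0,-1,0,0,0],
  [0,0,-1,0,0,0],
  [0.4,0,-1,0,0,0],
  [1,0.3,0,0,0,0],
  [1,0.3,0,0,0,0],
  [1,0.3,0,0,0,0],
  [1,0.3,0,0,0,0],
  [0,0,0,0,0,0],
])

```text
clock: 37.6
eef_pos: [533.5, -253.2, 275.3]
ee_rot: [2.217, 2.206, 0.006]
wrist_force: [-0.1, 0.8, -0.4]
opening: 0.703
```

Run:
```python
from m import *
print(env.observe()['eef_pos'])
a=[]
for cam in('wrist','side','scene'):
    im,d,ci,T=snap(cam);W=cloud(d,ci,T)
    if cam!='wrist': a.append(im)
    p=ring(W,(493,-387),125,86,99);rr=np.hypot(p[:,0]-493,p[:,1]+387);p=p[rr>97]
    if len(p)>50:
        A=np.c_[p[:,:2],np.ones(len(p))];print(cam,len(p),p[:,2].mean().round(1),fitR(p,np.array([493.,-387]),118),np.degrees(np.linalg.lstsq(A,p[:,2],rcond=None)[0][:2]).round(2))
    p=ring(W,(493,-387),40,160,172)
    if len(p)>20: print('knob',len(p),p[:,2].mean().round(1),fitR(p,np.array([493.,-387]),16))
    p=ring(W,(490,125),60,50,145)
    if len(p)>20: print('grinder',p.mean(0),p.max(0))
save('final',np.vstack([a[1],a[0]])[:,:])
im=cv2.imread('pics/final.png');cv2.imwrite('pics/final2.png',cv2.resize(im,(400,600)))
```

```text
[ 533.51705001 -253.22445346  275.25688474]
wrist 4489 92.9 (array([ 493.6, -386.7]), np.float64(1.2), (array([ 493.66168045, -385.15488143]), np.float64(116.66236410004852))) [0.05 0.12]
knob 191 164.1 (array([ 493.7, -386.1]), np.float64(0.25), (array([ 493.7534087 , -385.23889419]), np.float64(15.317780212037848)))
side 1445 92.2 (array([ 493.7, -390.1]), np.float64(0.87), (array([ 493.5092838 , -390.21725809]), np.float64(117.42158732878637))) [-0.1  -0.17]
knob 122 164.6 (array([ 492.7, -390.4]), np.float64(0.84), (array([ 492.59913209, -390.38472045]), np.float64(15.894181786876219)))
grinder [472.43958478 112.25593013  96.10099697] [498.3712338  142.90779593 129.6035315 ]
scene 1097 93.1 (array([ 496. , -386.7]), np.float64(0.86), (array([ 496.03649571, -386.22157099]), np.float64(117.32980189648742))) [0.11 0.04]
knob 100 165.2 (array([ 495.6, -386.5]), np.float64(0.99), (array([ 495.66410391, -386.53963519]), np.float64(15.740069650210355)))
grinder [488.20569942 131.54371857 104.93092822] [504.95624914 147.59215971 130.87352497]
```

View pics/final2.png

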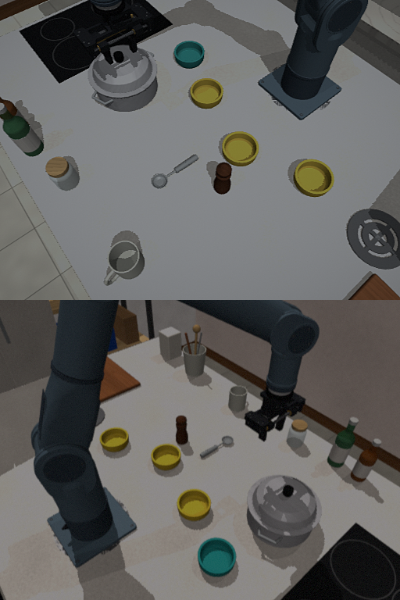

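The lid sits flat and centred on the pot at scene (122,78) and side (284,508). The grinder and spoon have not moved, and the arm is clear.

```bash
python3 -c "
from rig import env
print(env.job_done())"
```

```text
the job is handed in; nothing more can be done
None
```

The stockpot is set up for steaming and handed in. I placed the rack, blue bowl, small cover and big lid in the order asked. Each was lowered until light contact (10–20 N at release) and then let go. The clock stood at about 38 s, against the 128 s limit.

- **Rack:** it stands level, about 2.5 mm from the pot's axis.
- **Rack contact:** one lowering step pressed it down with about 35 N for a moment before I backed off and set it down again.
- **Bowl:** it is level, about 1.5 mm from the pot's axis.
- **Cover:** it is level, about 1 mm from the pot's axis. One edge fit for it was noisy.
- **Lid:** it is flat within about 0.2°, with its flange top at 93 mm as it should be. The wrist camera puts it under 1 mm from the pot's axis. The scene and side cameras read 2–4 mm differently from the wrist camera, as they had since the start.
- **Surroundings:** the pot's last rim reading, just before the lid went on, matched the earlier ones. The grinder's readings are the same as at the start. The spoon I checked only by eye in the last picture, where it lies as before.

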